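Clear the cutting jig and set its pivot nut

TASK

First clear the two sawn metal offcuts off the cutting jig's bed into the red scrap bin. Then screw the knurled brass pivot nut down (clockwise) until it bottoms out on the blue stop arm, back it off a quarter turn so that the arm can swing, and finish while still gripping the nut there, so that it cannot creep before it is locked. Leave the other things on the bench where they are.

Things in the scene. Friction and masses are not known exactly. Their poses are not given: they have to be found in the camera images.
- jig: Fixed cutting jig: light grey bed 150 (x) x 360 (y) x 16 mm; origin centre of its underside, z up. At x 0, y +125 mm: upright pivot, a dark block and a flat blue stop arm (x -40 to +85, 34 mm wide, top 40 mm above the bench), through which a threaded stud 16 mm thick rises to 88 mm above the bench, carrying the nut. The offcuts lie on the bed (top 16 mm above the bench), at y -140 to 0 mm.
- nut_grip (a point): Point on the axis of the round knurled brass nut, at the height to grip: 66 mm above the bench when bottomed (26 mm above the nut's underside, 12 mm below its top). The nut is 42 mm in diameter, 38 mm high, axis vertical, already started on the stud; it can only turn and rise or sink with its thread (5 mm per turn). The point turns with the nut, x axis to its red mark.
- nut: The same knurled nut; origin at the centre of its underside, z up. A red mark on its top and side lies along its x axis; when the nut is bottomed out the mark points along the jig's +x.
- nut_turn (a joint): Angle of the nut in rad: 0 = bottomed out on the stop arm (rigid stop), growing as it is unscrewed, counter-clockwise from above (right-hand thread). A quarter turn is 1.57. It starts 1.85 to 2.75 rad up. Light friction (0.06 N m) keeps it where it is left, so it can be regripped at any time; at the stop the torque rises or the grip slips.
- offcut_tube: Offcut of bright square steel tube, 55 long (x) x 30 x 30 mm high, about 0.14 kg; origin at the centre of its underside, z up. Lies loose on the jig's bed.
- offcut_bar: Offcut of copper flat bar, 60 long (x) x 28 (y) x 18 mm high, about 0.23 kg; origin at the centre of its underside, z up. Lies loose on the jig's bed.
- scrap_bin: Red open scrap bin, fixed, 170 (x) x 150 (y) x 70 mm high, walls and floor 4 to 5 mm; origin at the centre of its underside. Stands either left or right of the jig.
- parts_tray: Grey open tray of the same size with four good brass parts in it, fixed, on the side opposite the scrap bin; not for scrap. Origin at the centre of its underside.
- fitting: Brass pipe fitting, 32 mm in diameter and 34 mm high, standing on the bench beyond the jig's +x side; origin at the centre of its underside. To be left alone.
- bolt: Dark bolt standing on its head, 26 mm in diameter and 45 mm high, on the bench near the jig's -x side; origin at the centre of its underside. To be left alone.
- disc: Grey grinding disc lying flat, 110 mm in diameter, 6 mm thick; origin at the centre of its underside. To be left alone.
- hammer: Hammer with a black handle lying at the back of the bench; origin within it on the bench. To be left alone.
- wrench: Steel wrench lying at the back of the bench; origin within it on the bench. To be left alone.
- brush: Brush with a red handle lying on the bench, far right; origin within it on the bench. To be left alone.

How it is judged (in metres and radians):
On the way, in this order (a step that is already met when the one before it is completed fails the run):
1. both offcuts lie in the scrap bin (x of offcut_tube in the frame of scrap_bin between -0.081 and 0.081 m and y of offcut_tube in the frame of scrap_bin between -0.071 and 0.071 m and z of offcut_tube in the frame of scrap_bin between -0.01 and 0.065 m and linear speed of each of offcut_tube, offcut_bar below 0.05 m/s and x of offcut_bar in the frame of scrap_bin between -0.081 and 0.081 m and y of offcut_bar in the frame of scrap_bin between -0.071 and 0.071 m and z of offcut_bar in the frame of scrap_bin between -0.01 and 0.065 m), for 0.2 s.
2. the nut is screwed down until it bottoms out (value of joint nut_turn below 0.06 rad), for 0.2 s.
At the end, for the whole second after the job is handed in: Both offcuts rest in the scrap bin; the nut has been bottomed out (within 0.06 rad) and now stands a quarter turn (1.57 rad, give or take 0.25) back from the bottom, still, with the fingers gripping it with more than 2 N (all of step 1 and value of joint nut_turn between 1.3208 and 1.8208 rad and velocity of joint nut_turn between -0.1 and 0.1 rad/s and contact force between the fingers and nut above 2 N); the arm keeps its last pose, push and grip.
It fails at once if a bystander (fitting, bolt, disc, hammer, wrench or brush) is pushed more than 30 mm (distance of any of fitting, bolt, disc, hammer, wrench, brush from where it was at the start of the episode above 0.03 m).
It also fails if it takes over 72 s, if anything falls off the work surface, if the arm or the gripper's body presses on something with over 40 N, if the wrist force passes 120 N, or if a joint passes its speed limit or range.

ROBOT

A 6-joint arm with a two-finger parallel gripper is mounted at the origin on the work surface. World frame = base frame: x ahead of the robot, y to its left, z up, the work surface at z = 0. Lengths are in mm, angles in rad, forces in N, time in s.
With the tool pointing down it reaches from about 400 to 925 mm from the base axis. Payload 12.5 kg.
Tool frame: the origin (TCP) lies at the centre of the arm's flange, where the gripper is bolted on; the fingertips stand 190 mm ahead of it and the grasp point (between the pads) lies 171 mm ahead of it; z points along the fingers, y is the direction in which the jaws open and shut (so a half turn about z gives the same grasp; the last joint's range is limited). The gripper opens to 95 mm and grips with 3 to 60 N. Pads are 20 mm wide; open, the fingers measure 119 mm over their backs; the gripper's body (75 mm by 180 mm) begins 59 mm behind the grasp point.
Start: joints at [-1.24, 0.491, 1.559, -0, 1.092, -0.106], TCP at [264.42, -566.31, 404.761] pointing down, gripper open.
Joint ranges: [-3.1, 3.1], [-0.84, 2.19], [0.05, 2.79], [-1.13, 4.28], [0.06, 2.93], [-2.69, 2.69]. Speed limits (rad/s): [2.22, 2.22, 2.79, 3.14, 3.14, 3.14].

INTERFACE

Orientations are given as [roll, pitch, yaw] about the fixed x, y, z axes, in that order (R = Rz(yaw) Ry(pitch) Rx(roll)).
In Python, from cell import env gives the robot as it stands.
- The arm moves only by the shell command python3 -m pendant 'ROWS'. ROWS is JSON, a list of rows, each an object of numbers: "x", "y", "z": the shift along the tool's x, y, z in units of 150 mm (1.0 is 150 mm); "rx", "ry", "rz": the turn, a rotation vector about the tool's x, y, z in units of 45 degrees (1.0 is 45 degrees); "jaw": the opening, from 0 (shut) to 1 (fully open). In form: [{"x": .., "y": .., "z": .., "rx": .., "ry": .., "rz": .., "jaw": ..}, ...]. A call has 1 to 10 rows; each row is the pose to reach, as a shift and turn from the pose commanded when the call began, along the tool's axes at that moment; what a row does not reach only later rows make up. A row lasts 1/8 s, in which the tool goes at most 62.5 mm and 10.7 degrees, less where a joint would pass 70% of its speed; a pose out of reach is approached as far as the arm can. A call with a number of a shift or a turn outside -1 to 1 is refused whole. A call with a gripper value outside its range is refused whole. The fingers move at their own pace and stop on an object; the grip force is fixed at half the most. Time passes only in rows, so rows that repeat a pose let the fingers close. It gives the time, the measured TCP pose, the force and the opening at its end, in the units of the state.
- env.state(): the state, without advancing time (a new reading comes with each control period).
- env.read_camera(name): name is "scene" or "side" or "wrist"; returns a dict with "img" (384x512x3 uint8, red, green, blue), "fx", "fy", "cx", "cy" (pixels), "rvec" (rotation vector, rad) and "tvec" (3), from world to camera coordinates, as OpenCV has them. Camera axes: x right, y down, z forward; pixel columns grow to the right and rows downward; lengths in mm; the calibration is good to about 2 mm. The wrist camera is an equidistant fisheye: a pixel r from the principal point sees the ray r / f radians off the axis. A picture is of the moment at which its call begins. There is no depth.
- env.job_done(): hands the job in, once; it reports no verdict.
The state is a dict: "t": time; "joints": joint angles; "qvel": joint speeds; "tau": joint torques, N m; "eef_pos": TCP position; "tcp_rot": TCP orientation; "ft_force": force on the tool from outside, world axes, zero at the start; "moment": the same for the moment, N m; "opening": opening from 0.0 (shut) to 1.0 (fully open).
Only numpy, scipy, OpenCV 4.12 (cv2) and the standard library are available. Lean on these libraries where they do the work, as an engineer would, in place of code of your own. Each camera call takes 0.05 s, during which the arm holds its last target.

## Working session

There is one attempt and no reset: what is moved stays moved. The work goes in short steps, Python scripts to look and compute and a shell command to move; the robot and the scene stay as the last step left them, time stands still between calls to the robot, and variables do not carry over. Pictures are saved under pics/ and viewed, and the job is handed in when it is done.

```bash
ls; mkdir -p pics
python3 - <<'E'
from cell import env
import cv2
print(env.state())
for n in ["scene","side","wrist"]:
    c=env.read_camera(n); cv2.imwrite(f"pics/{n}0.png",cv2.resize(c["img"][:,:,::-1],None,fx=1.5,fy=1.5,interpolation=cv2.INTER_CUBIC))
    print(n,{k:c[k] for k in c if k!="img"})
E
```

```text
pics
{'t': 0.0, 'joints': array([-1.23956299e+00,  4.91552772e-01,  1.55944367e+00, -7.99939902e-06,
        1.09172876e+00, -1.05611210e-01]), 'qvel': array([ 0.00098241, -0.00100025, -0.00191958, -0.00105367,  0.00023206,
        0.0004543 ]), 'tau': array([-1.37470306e-03, -6.12649655e+01, -2.58181626e+01,  6.91825664e-02,
        4.81887453e-02, -8.40079042e-05]), 'eef_pos': array([ 264.42878605, -566.26728047,  404.16784197]), 'tcp_rot': array([-3.14046566e+00, -1.12332889e-04,  4.36848174e-01]), 'ft_force': array([-0.68739458, -0.4594749 , -0.03530092]), 'moment': array([-0.05203143,  0.01922483,  0.01119141]), 'opening': 0.998058279504233}
scene {'fx': 400.78109026833624, 'fy': 400.78109026833624, 'cx': 247.90212770475733, 'cy': 196.56924073606422, 'rvec': array([ 2.07807586,  1.11240093, -0.46793314]), 'tvec': array([-311.40961911, -274.38813991, 1350.97837296])}
side {'fx': 358.6969315641221, 'fy': 358.6969315641221, 'cx': 258.7985097074863, 'cy': 196.48337365014206, 'rvec': array([ 0.69302876, -2.65278861,  1.11725426]), 'tvec': array([494.54909152, 265.23565074, 885.11367855])}
wrist {'fx': 297.3186396354542, 'fy': 297.3186396354542, 'cx': 253.43156345182592, 'cy': 192.13556609186926, 'rvec': array([-2.47134139,  1.57475231,  0.19384053]), 'tvec': array([-623.98307234,  -27.45812331,  389.07633806])}
```

View pics/scene0.png

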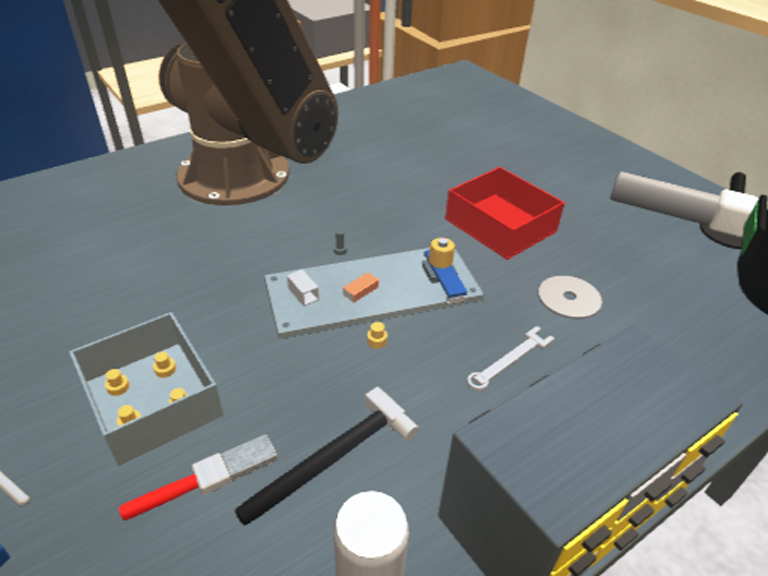

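View pics/side0.png

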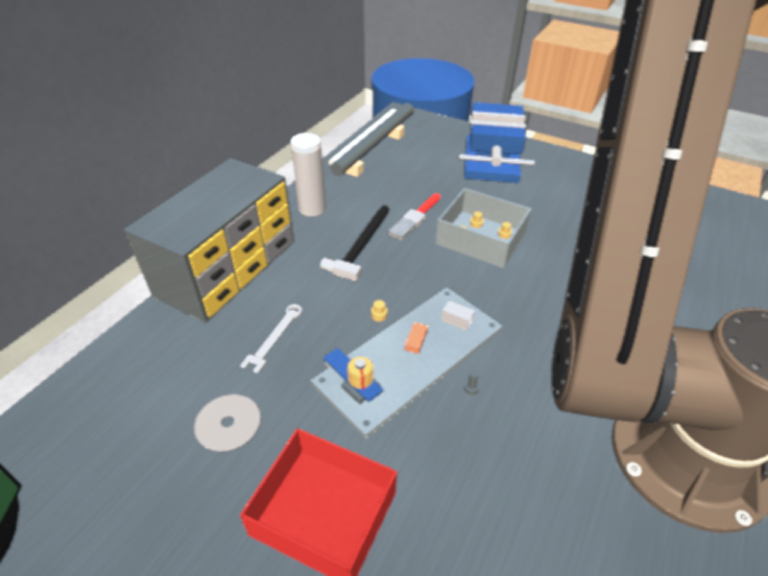

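View pics/wrist0.png

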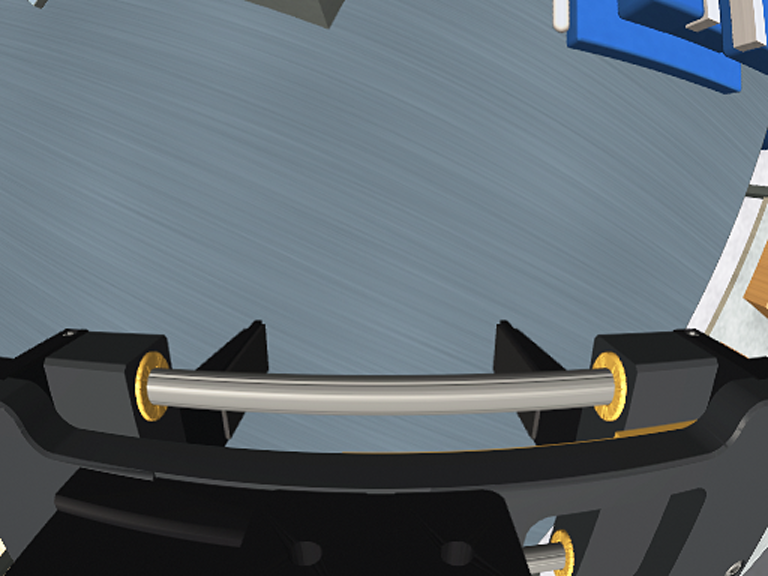

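Scene picture: the jig is at about (375,290) with the tube at (303,287), bar at (361,287), nut at (441,250) and bin at (505,212). Next I'll enlarge these areas.

```bash
cat > h.py <<'E'
import numpy as np, cv2
from cell import env
def ray(c,u,v):
    R=cv2.Rodrigues(np.array(c["rvec"]))[0]; C=-R.T@c["tvec"]
    x=np.array([(u-c["cx"])/c["fx"],(v-c["cy"])/c["fy"]])
    if c.get("fish"):
        r=np.hypot(*x); d=np.array([*(x/r*np.sin(r)),np.cos(r)])
    else: d=np.array([*x,1.])
    return C,R.T@d
def at(c,u,v,z):
    C,d=ray(c,u,v); return C+d*(z-C[2])/d[2]
def proj(c,P):
    R=cv2.Rodrigues(np.array(c["rvec"]))[0]; p=R@np.array(P,float)+c["tvec"]
    if c.get("fish"):
        th=np.arctan2(np.hypot(p[0],p[1]),p[2]); q=p[:2]/np.hypot(p[0],p[1])*th
    else: q=p[:2]/p[2]
    return np.array([q[0]*c["fx"]+c["cx"],q[1]*c["fy"]+c["cy"]])
def cam(n):
    c=dict(env.read_camera(n)); c["fish"]=n=="wrist"; return c
def crop(c,u0,v0,u1,v1,s,name):
    cv2.imwrite("pics/"+name,cv2.resize(np.ascontiguousarray(c["img"][v0:v1,u0:u1,::-1]),None,fx=s,fy=s,interpolation=cv2.INTER_CUBIC))
E
python3 - <<'E'
from h import *
c=cam("scene"); crop(c,170,150,330,230,5,"sc1.png"); crop(c,290,100,390,175,6,"sc2.png")
c=cam("side"); crop(c,200,185,340,295,5.5,"si1.png"); crop(c,155,280,275,384,5,"si2.png")
E
```

```text
(no output)
```

View pics/sc1.png

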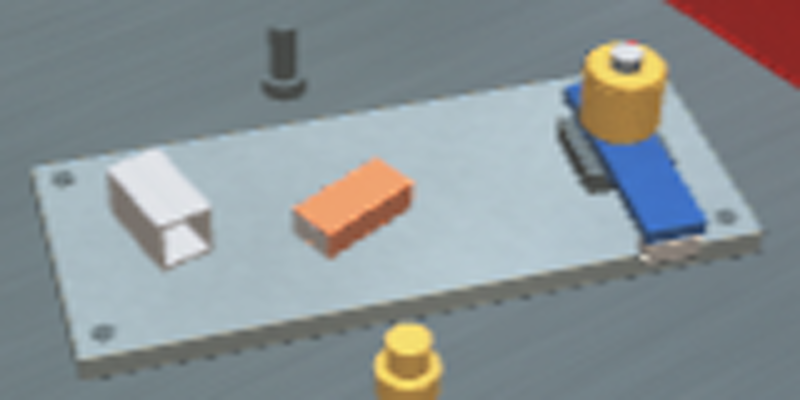

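View pics/sc2.png

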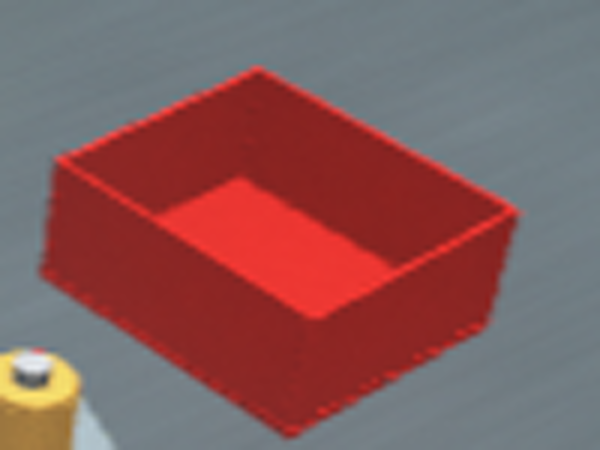

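View pics/si1.png

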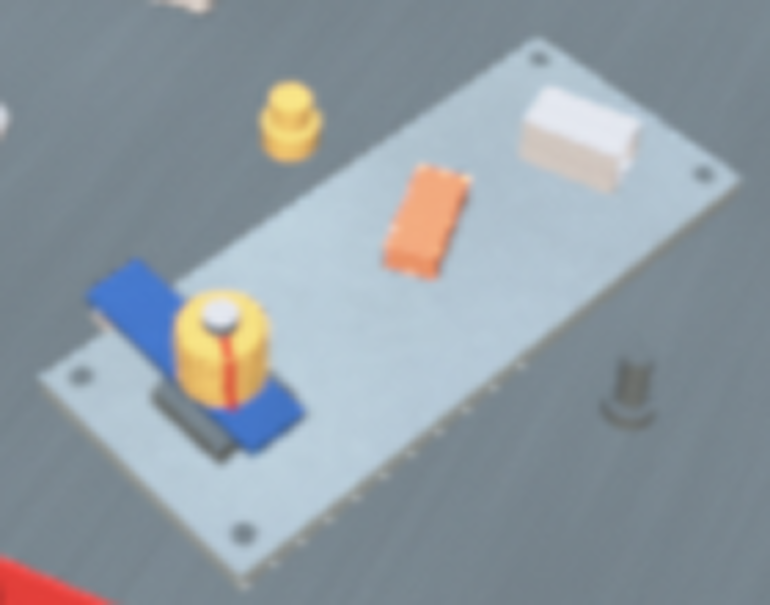

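View pics/si2.png

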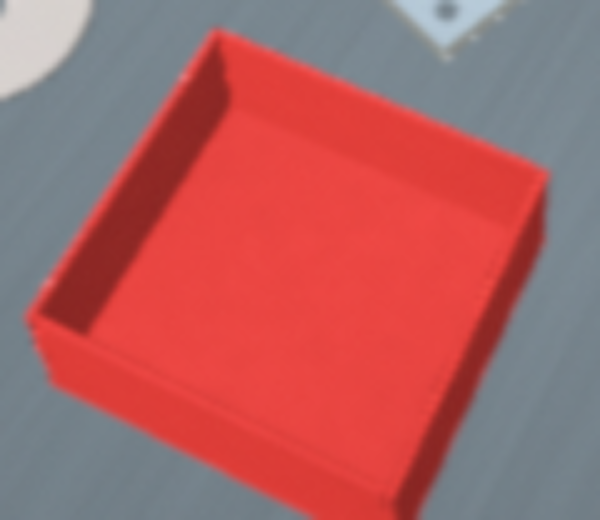

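Run:
```python
from h import *
np.set_printoptions(precision=1,suppress=True)
sc=cam("scene"); si=cam("side")
def run(nm,c,u0,v0,s,z,pts):
    P=np.array([at(c,u0+(U+.5)/s-.5,v0+(V+.5)/s-.5,z)[:2] for U,V in pts])
    print(nm,P.tolist() if 0 else P.round(1).tolist())
    if len(P)==4:
        a=P[1]-P[0]+P[2]-P[3]; b=P[2]-P[1]+P[3]-P[0]
        print("  cen",P.mean(0),"sides",np.linalg.norm(a)/2,np.linalg.norm(b)/2,"ang",np.degrees([np.arctan2(a[1],a[0]),np.arctan2(b[1],b[0])]))
A=(sc,170,150,5);B=(sc,290,100,6);D=(si,200,185,5.5);E=(si,155,280,5)
run("jig sc",*A,16,[(33,168),(80,360),(760,233)])
run("jig si",*D,16,[(740,180),(537,37),(40,377),(243,577)])
run("tube sc",*A,46,[(108,170),(157,150),(211,208),(163,225)])
run("tube si",*D,46,[(545,87),(640,123),(616,165),(525,130)])
run("bar sc",*A,34,[(294,211),(375,159),(413,187),(331,235)])
run("bar si",*D,34,[(418,165),(470,178),(440,268),(388,255)])
run("stud sc",*A,88,[(627,50)])
run("stud si",*D,88,[(222,310)])
run("bin sc",*B,70,[(258,67),(518,212),(315,320),(58,160)])
run("bin si",*E,70,[(217,32),(548,175),(395,505),(30,315)])
run("bolt sc foot",*A,0,[(284,92)]); run("bolt si",*D,0,[(628,418)])
run("bolt sc top",*A,45,[(284,30)]); run("bolt si top",*D,45,[(634,362)])
run("fitting top sc",*A,34,[(409,337)]);run("fitting si",*D,34,[(291,95)])
```

```text
jig sc [[373.1, -108.2], [513.4, -153.5], [624.1, 184.0]]
jig si [[368.2, -104.9], [510.0, -152.3], [620.9, 188.3], [478.2, 234.5]]
  cen [494.3  41.4] sides 149.72546570471633 357.5205944901239 ang [-18.2  72. ]
tube sc [[428.5, -90.2], [428.1, -61.5], [482.3, -61.0], [480.3, -87.3]]
  cen [454.8 -75. ] sides 27.526476493327124 52.99095323572325 ang [88.4  1.9]
tube si [[479.0, -88.6], [423.7, -89.1], [423.0, -54.6], [474.9, -53.9]]
  cen [450.2 -71.6] sides 53.62300320012325 34.68492494969219 ang [-179.4   94. ]
bar sc [[495.2, -20.3], [483.5, 37.1], [512.8, 41.1], [520.7, -14.4]]
  cen [503.1  10.9] sides 57.313636617794835 27.829177655565072 ang [99.8 10.3]
bar si [[517.3, -13.5], [489.3, -18.7], [475.7, 43.8], [502.4, 49.2]]
  cen [496.2  15.2] sides 27.890932565357353 64.21440527812673 ang [-168.9  102.9]
stud sc [[534.5, 158.9]]
stud si [[534.1, 157.0]]
bin sc [[383.4, 435.8], [552.0, 448.5], [563.1, 303.0], [396.4, 289.8]]
  cen [473.7 369.3] sides 168.17640820037894 146.24601386642362 ang [  4.4 -85.3]
bin si [[558.0, 306.2], [390.7, 293.3], [377.7, 440.7], [546.9, 451.6]]
  cen [468.3 372.9] sides 168.7137911265275 146.91972156500913 ang [-176.    94.7]
bolt sc foot [[372.7, 49.2]]
bolt si [[363.4, 57.3]]
bolt sc top [[374.4, 49.0]]
bolt si top [[365.8, 58.3]]
fitting top sc [[601.5, -22.4]]
fitting si [[601.4, -25.3]]
```

```bash
cat > to.py <<'E'
# python3 to.py gx gy gz yawdeg  (grasp point target, tool straight down) -> units
import sys
from h import *
from scipy.spatial.transform import Rotation as Ro
s=env.state(); x,y,z,yaw=map(float,sys.argv[1:5])
R=Ro.from_euler("xyz",s["tcp_rot"]).as_matrix()
T=(Ro.from_euler("z",yaw,degrees=True)*Ro.from_euler("x",180,degrees=True)).as_matrix()
p=np.array(s["eef_pos"]); t=np.array([x,y,z])-171*T[:,2]
d=R.T@(t-p)/150; w=Ro.from_matrix(R.T@T).as_rotvec(degrees=True)/45
print("t",round(s["t"],2),"grasp",(p+171*R[:,2]).round(1),"yaw",np.degrees(s["tcp_rot"][2]).round(1),"F",np.round(s["ft_force"],1),"M",np.round(s["moment"],2),"open",round(s["opening"],3),"j",np.round(s["joints"],2))
print("xyz",d.round(3),"rot",w.round(3))
E
python3 to.py 452.5 -73 110 1
```

```text
t 0.35 grasp [ 264.4 -566.3  233.6] yaw 25.0 F [-0.1  0.1 -0.2] M [-0.02 -0.01  0.  ] open 1.002 j [-1.24  0.49  1.56 -0.    1.09 -0.11]
xyz [ 2.527 -2.449  0.824] rot [-0.     0.     0.534]
```

```bash
python3 -m pendant '[{"x":1,"y":-0.97,"z":0.1,"jaw":0.75},{"x":1,"y":-0.97,"z":0.1,"jaw":0.75},{"x":1,"y":-0.97,"z":0.1,"jaw":0.75},{"x":1,"y":-0.97,"z":0.1,"jaw":0.75}]'; python3 -m pendant '[{"x":1,"y":-0.97,"z":0.1,"jaw":0.75},{"x":1,"y":-0.97,"z":0.1,"jaw":0.75},{"x":1,"y":-0.97,"z":0.1,"jaw":0.75},{"x":1,"y":-0.97,"z":0.1,"jaw":0.75}]'; python3 to.py 452.5 -73 110 1
```

```text
t 0.35 grasp [ 264.4 -566.3  233.6] yaw 25.0 F [-0.1  0.1 -0.2] M [-0.02 -0.01  0.  ] open 1.002 j [-1.24  0.49  1.56 -0.    1.09 -0.11]
xyz [ 2.527 -2.449  0.824] rot [-0.     0.     0.534]invalid input
invalid input
```

```bash
python3 -m pendant '[{"x":1.0,"y":-0.97,"z":0.1,"rx":0,"ry":0,"rz":0,"jaw":0.75},{"x":1.0,"y":-0.97,"z":0.1,"rx":0,"ry":0,"rz":0,"jaw":0.75},{"x":1.0,"y":-0.97,"z":0.1,"rx":0,"ry":0,"rz":0,"jaw":0.75},{"x":1.0,"y":-0.97,"z":0.1,"rx":0,"ry":0,"rz":0,"jaw":0.75}]'; python3 to.py 452.5 -73 110 1
```

```text
t: 0.85
eef_pos: [339.4, -368.5, 389.9]
tcp_rot: [-3.141, -0.0, 0.439]
ft_force: [0.3, -0.6, -0.2]
opening: 0.754
t 0.85 grasp [ 339.4 -368.4  218.9] yaw 25.2 F [ 0.3 -0.6 -0.2] M [-0.06  0.04  0.02] open 0.754 j [-0.96  0.33  1.88  0.    0.93  0.17]
xyz [ 1.52  -1.462  0.726] rot [-0.     0.     0.537]
```

```bash
python3 -m pendant '[{"x":0.8,"y":-0.8,"z":0,"rx":0,"ry":0,"rz":0.25,"jaw":0.75},{"x":1.0,"y":-1.0,"z":0.2,"rx":0,"ry":0,"rz":0.53,"jaw":0.75},{"x":1.0,"y":-1.0,"z":0.2,"rx":0,"ry":0,"rz":0.53,"jaw":0.75},{"x":1.0,"y":-1.0,"z":0.2,"rx":0,"ry":0,"rz":0.53,"jaw":0.75},{"x":1.0,"y":-1.0,"z":0.2,"rx":0,"ry":0,"rz":0.53,"jaw":0.75}]'; python3 to.py 452.5 -73 110 1
```

```text
t: 1.48
eef_pos: [412.0, -170.3, 359.5]
tcp_rot: [-3.141, 0.0, 0.024]
ft_force: [-0.3, 0.2, -0.2]
opening: 0.752
t 1.48 grasp [ 411.9 -170.3  188.5] yaw 1.4 F [-0.3  0.2 -0.2] M [-0.02 -0.    0.01] open 0.752 j [-0.54  0.3   2.03 -0.    0.81  1.01]
xyz [ 0.286 -0.642  0.523] rot [-0.     0.     0.008]
```

```bash
python3 -m pendant '[{"x":0.28,"y":-0.64,"z":0.3,"rx":0,"ry":0,"rz":0,"jaw":0.75},{"x":0.28,"y":-0.64,"z":0.52,"rx":0,"ry":0,"rz":0,"jaw":0.75},{"x":0.28,"y":-0.64,"z":0.52,"rx":0,"ry":0,"rz":0,"jaw":0.75},{"x":0.28,"y":-0.64,"z":0.52,"rx":0,"ry":0,"rz":0,"jaw":0.75}]'; python3 to.py 452.5 -73 37.5 1
python3 - <<'E'
from h import *
c=cam("wrist"); crop(c,0,0,512,384,1.5,"w1.png")
for P in [(452.5,-73,46),(425,-88,46),(425,-58,46),(480,-58,46),(480,-88,46),(500,13,34)]: print(P,proj(c,P)*1.5)
E
```

```text
t: 1.98
eef_pos: [451.7, -75.7, 281.8]
tcp_rot: [3.141, 0.0, 0.021]
ft_force: [-0.1, -0.4, 0.3]
opening: 0.752
t 1.98 grasp [451.6 -75.7 110.8] yaw 1.2 F [-0.1 -0.4  0.3] M [0.02 0.04 0.02] open 0.752 j [-0.31  0.45  2.09 -0.    0.61  1.24]
xyz [ 0.006 -0.018  0.489] rot [0.    0.    0.004]
(452.5, -73, 46) [375.25762956 311.44925539]
(425, -88, 46) [403.00589002 362.02157381]
(425, -58, 46) [345.7919868  360.90598585]
(480, -58, 46) [345.66978666 257.12600568]
(480, -88, 46) [406.81356506 258.2982628 ]
(500, 13, 34) [215.80946837 215.11735633]
```

View pics/w1.png

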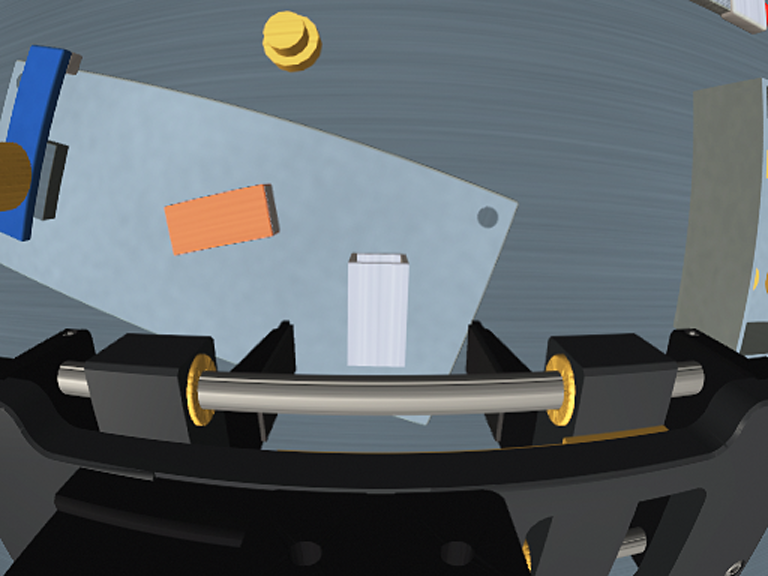

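Wrist view: the tube's top is centred at about (377,314), predicted (375,311). The bar is at (219,220), predicted (216,215). Both are within about 2 mm, so I'll descend and grip.

```bash
python3 -m pendant '[{"x":0,"y":-0.012,"z":0.25,"rx":0,"ry":0,"rz":0,"jaw":0.75},{"x":0,"y":-0.012,"z":0.42,"rx":0,"ry":0,"rz":0,"jaw":0.75},{"x":0,"y":-0.012,"z":0.487,"rx":0,"ry":0,"rz":0,"jaw":0.75},{"x":0,"y":-0.012,"z":0.487,"rx":0,"ry":0,"rz":0,"jaw":0.75},{"x":0,"y":-0.012,"z":0.487,"rx":0,"ry":0,"rz":0,"jaw":0.1},{"x":0,"y":-0.012,"z":0.487,"rx":0,"ry":0,"rz":0,"jaw":0.1},{"x":0,"y":-0.012,"z":0.487,"rx":0,"ry":0,"rz":0,"jaw":0.1},{"x":0,"y":-0.012,"z":0.487,"rx":0,"ry":0,"rz":0,"jaw":0.1}]'; python3 to.py 450 -73 135 1
```

```text
t: 3.02
eef_pos: [451.3, -73.0, 208.9]
tcp_rot: [3.141, -0.0, 0.021]
ft_force: [0.6, 0.2, 0.0]
opening: 0.385
t 3.02 grasp [451.3 -73.   37.9] yaw 1.2 F [0.6 0.2 0. ] M [-0.03  0.02  0.02] open 0.385 j [-0.3   0.59  2.14 -0.    0.41  1.25]
xyz [-0.008  0.    -0.647] rot [ 0.    -0.     0.004]
```

```bash
python3 -m pendant '[{"x":0,"y":0,"z":0,"rx":0,"ry":0,"rz":0,"jaw":0.1},{"x":0,"y":0,"z":0,"rx":0,"ry":0,"rz":0,"jaw":0.1}]'; python3 -m pendant '[{"x":0,"y":0,"z":-0.2,"rx":0,"ry":0,"rz":0,"jaw":0.1},{"x":0,"y":0,"z":-0.5,"rx":0,"ry":0,"rz":0,"jaw":0.1},{"x":0,"y":0,"z":-0.65,"rx":0,"ry":0,"rz":0,"jaw":0.1},{"x":0,"y":0,"z":-0.65,"rx":0,"ry":0,"rz":0,"jaw":0.1}]'; python3 to.py 426 366 135 4
```

```text
t: 3.28
eef_pos: [451.3, -73.0, 208.8]
tcp_rot: [3.141, -0.0, 0.021]
ft_force: [-0.3, 0.0, 3.4]
opening: 0.312
t: 3.78
eef_pos: [451.2, -73.0, 307.2]
tcp_rot: [3.141, -0.003, 0.021]
ft_force: [-0.3, -0.0, -1.6]
opening: 0.314
t 3.77 grasp [451.7 -73.1 136.2] yaw 1.2 F [-0.3 -0.  -1.6] M [-0.02  0.03 -0.  ] open 0.314 j [-0.3   0.4   2.07 -0.    0.67  1.25]
xyz [-0.108 -2.929  0.005] rot [ 0.001 -0.003 -0.063]
```

```bash
python3 -m pendant '[{"x":0,"y":-0.4,"z":0,"rx":0,"ry":0,"rz":0,"jaw":0.1},{"x":-0.03,"y":-0.8,"z":0,"rx":0,"ry":0,"rz":0,"jaw":0.1},{"x":-0.03,"y":-1.0,"z":0,"rx":0,"ry":0,"rz":0,"jaw":0.1}]'; python3 -m pendant '[{"x":-0.03,"y":-0.4,"z":0,"rx":0,"ry":0,"rz":0,"jaw":0.1},{"x":-0.03,"y":-0.8,"z":0,"rx":0,"ry":0,"rz":0,"jaw":0.1},{"x":-0.03,"y":-1.0,"z":0,"rx":0,"ry":0,"rz":0,"jaw":0.1}]'; python3 to.py 426 366 135 4
```

```text
t: 4.15
eef_pos: [442.8, 79.0, 304.7]
tcp_rot: [3.142, 0.003, 0.022]
ft_force: [1.0, 0.7, -0.7]
opening: 0.314
t: 4.53
eef_pos: [435.4, 229.2, 304.5]
tcp_rot: [3.141, 0.002, 0.023]
ft_force: [0.2, -0.2, -1.2]
opening: 0.314
t 4.53 grasp [435.1 229.1 133.5] yaw 1.3 F [ 0.2 -0.2 -1.2] M [ 0.04 -0.02 -0.03] open 0.314 j [0.35 0.45 1.99 0.   0.71 1.9 ]
xyz [-0.042 -0.913 -0.01 ] rot [ 0.001  0.002 -0.06 ]
```

```bash
python3 -m pendant '[{"x":-0.03,"y":-0.4,"z":0,"rx":0,"ry":0,"rz":-0.06,"jaw":0.1},{"x":-0.04,"y":-0.8,"z":0,"rx":0,"ry":0,"rz":-0.06,"jaw":0.1},{"x":-0.04,"y":-0.913,"z":0.1,"rx":0,"ry":0,"rz":-0.06,"jaw":0.1},{"x":-0.04,"y":-0.913,"z":0.4,"rx":0,"ry":0,"rz":-0.06,"jaw":0.1},{"x":-0.04,"y":-0.913,"z":0.6,"rx":0,"ry":0,"rz":-0.06,"jaw":0.1},{"x":-0.04,"y":-0.913,"z":0.61,"rx":0,"ry":0,"rz":-0.06,"jaw":0.1},{"x":-0.04,"y":-0.913,"z":0.61,"rx":0,"ry":0,"rz":-0.06,"jaw":0.45},{"x":-0.04,"y":-0.913,"z":0.61,"rx":0,"ry":0,"rz":-0.06,"jaw":0.5},{"x":-0.04,"y":-0.913,"z":0.61,"rx":0,"ry":0,"rz":-0.06,"jaw":0.5}]'; python3 to.py 500 13 130 100
python3 - <<'E'
from h import *
c=cam("side"); crop(c,155,250,305,384,4.5,"s2.png")
E
```

```text
t: 5.65
eef_pos: [427.4, 363.5, 215.6]
tcp_rot: [-3.141, -0.002, 0.068]
ft_force: [0.8, 0.3, -0.2]
opening: 0.493
t 5.65 grasp [427.7 363.7  44.6] yaw 3.9 F [ 0.8  0.3 -0.2] M [ 0.01 -0.03  0.02] open 0.493 j [ 0.59  0.66  1.88 -0.    0.6   2.09]
xyz [ 0.326  2.364 -0.57 ] rot [ 1.000e-03 -2.000e-03 -2.136e+00]
```

View pics/s2.png

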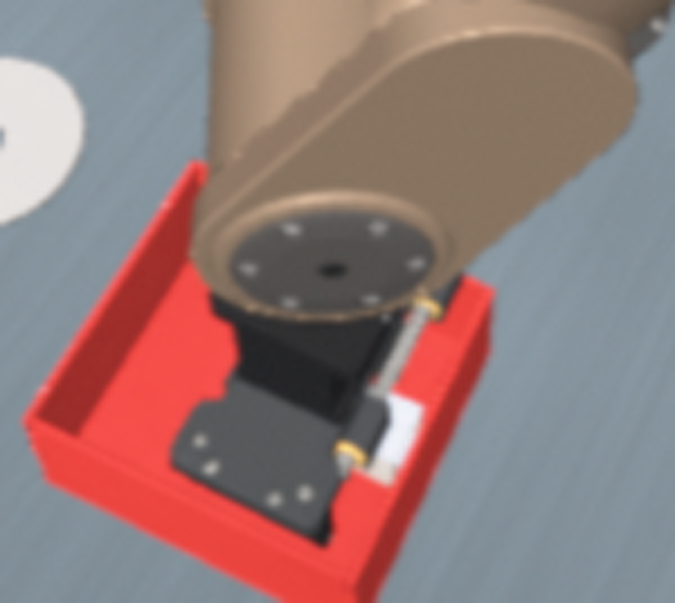

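The tube is in the bin, visible at (395,440). Next I'll lift and go for the bar.

```bash
python3 -m pendant '[{"x":0,"y":0,"z":-0.35,"rx":0,"ry":0,"rz":0,"jaw":0.6},{"x":0,"y":0.2,"z":-0.57,"rx":0,"ry":0,"rz":-0.2,"jaw":0.6},{"x":0.1,"y":0.55,"z":-0.57,"rx":0,"ry":0,"rz":-0.45,"jaw":0.6},{"x":0.13,"y":0.9,"z":-0.57,"rx":0,"ry":0,"rz":-0.7,"jaw":0.6},{"x":0.13,"y":1.0,"z":-0.57,"rx":0,"ry":0,"rz":-0.95,"jaw":0.6}]'; python3 to.py 500 13 130 100
```

```text
t: 6.32
eef_pos: [457.1, 213.0, 300.8]
tcp_rot: [3.141, -0.001, 0.771]
ft_force: [-0.5, 0.7, 0.2]
opening: 0.595
t 6.33 grasp [457.2 213.  129.8] yaw 44.2 F [-0.5  0.7  0.2] M [ 0.01 -0.03  0.03] open 0.595 j [ 0.31  0.46  1.96 -0.    0.71  1.11]
xyz [-7.240e-01  1.156e+00 -1.000e-03] rot [ 1.00e-03 -0.00e+00 -1.24e+00]
```

```bash
python3 -m pendant '[{"x":-0.2,"y":0.3,"z":0,"rx":0,"ry":0,"rz":-0.2,"jaw":0.6},{"x":-0.4,"y":0.6,"z":0,"rx":0,"ry":0,"rz":-0.45,"jaw":0.6},{"x":-0.6,"y":0.9,"z":0,"rx":0,"ry":0,"rz":-0.7,"jaw":0.6},{"x":-0.65,"y":1.0,"z":0,"rx":0,"ry":0,"rz":-0.95,"jaw":0.6},{"x":-0.65,"y":1.0,"z":0,"rx":0,"ry":0,"rz":-1.0,"jaw":0.6}]'; python3 to.py 499 13 110 101
```

```text
t: 6.95
eef_pos: [491.1, 37.9, 300.6]
tcp_rot: [3.14, 0.0, 1.554]
ft_force: [-0.2, -0.7, -1.0]
opening: 0.604
t 6.95 grasp [491.3  37.8 129.6] yaw 89.1 F [-0.2 -0.7 -1. ] M [-0.04 -0.06  0.05] open 0.604 j [-0.06  0.45  1.99 -0.    0.7  -0.04]
xyz [-0.165  0.055  0.131] rot [ 0.001  0.    -0.265]
```

```bash
python3 -m pendant '[{"x":-0.165,"y":0.055,"z":0.13,"rx":0,"ry":0,"rz":-0.265,"jaw":0.6},{"x":-0.165,"y":0.055,"z":0.13,"rx":0,"ry":0,"rz":-0.265,"jaw":0.6},{"x":-0.165,"y":0.055,"z":0.13,"rx":0,"ry":0,"rz":-0.265,"jaw":0.6}]'; python3 to.py 499 13 37.2 101
python3 - <<'E'
from h import *
c=cam("wrist"); crop(c,0,0,512,384,1.5,"w2.png")
a=np.radians(101);X=np.array([np.cos(a),np.sin(a)]);Y=np.array([-X[1],X[0]])
for i,j in [(0,0),(1,1),(1,-1),(-1,-1),(-1,1)]: print(proj(c,[*(np.array([499,13])+i*30*X+j*14*Y),34])*1.5)
E
```

```text
t: 7.32
eef_pos: [498.4, 15.0, 281.2]
tcp_rot: [3.141, 0.0, 1.757]
ft_force: [-0.2, 0.3, -0.5]
opening: 0.6
t 7.33 grasp [498.5  15.  110.2] yaw 100.7 F [-0.2  0.3 -0.5] M [ 0.04 -0.16 -0.01] open 0.6 j [-0.1   0.49  1.99  0.    0.66 -0.29]
xyz [-0.013  0.001  0.486] rot [ 0.     0.    -0.007]
[382.09769633 312.78585567]
[354.65405312 257.25994383]
[408.91367908 256.92983339]
[407.68053587 364.30834966]
[357.04873754 364.62977086]
```

View pics/w2.png

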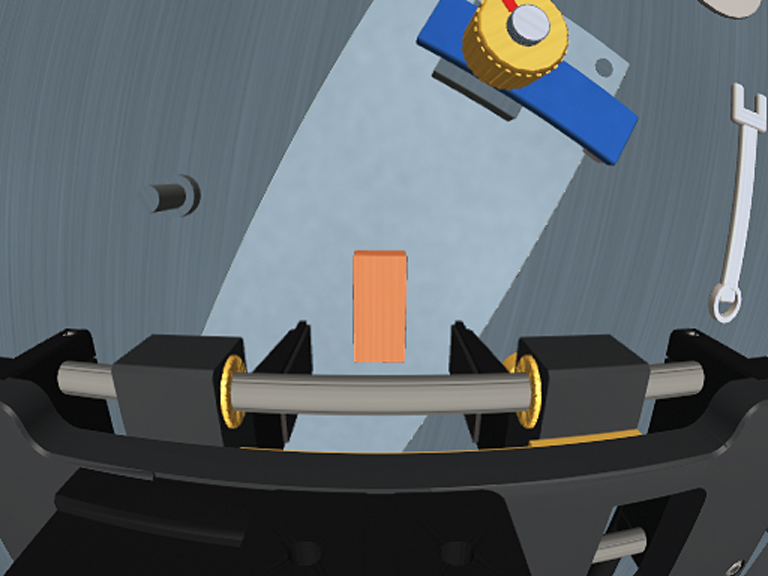

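The bar lies straight at (380,309), as predicted, so I'll descend and grip.

```bash
python3 -m pendant '[{"x":-0.01,"y":0,"z":0.25,"rx":0,"ry":0,"rz":0,"jaw":0.6},{"x":-0.01,"y":0,"z":0.42,"rx":0,"ry":0,"rz":0,"jaw":0.6},{"x":-0.01,"y":0,"z":0.485,"rx":0,"ry":0,"rz":0,"jaw":0.6},{"x":-0.01,"y":0,"z":0.485,"rx":0,"ry":0,"rz":0,"jaw":0.5},{"x":-0.01,"y":0,"z":0.485,"rx":0,"ry":0,"rz":0,"jaw":0.1},{"x":-0.01,"y":0,"z":0.485,"rx":0,"ry":0,"rz":0,"jaw":0.1},{"x":-0.01,"y":0,"z":0.485,"rx":0,"ry":0,"rz":0,"jaw":0.1},{"x":-0.01,"y":0,"z":0.485,"rx":0,"ry":0,"rz":0,"jaw":0.1},{"x":-0.01,"y":0,"z":0.485,"rx":0,"ry":0,"rz":0,"jaw":0.1}]'; python3 -m pendant '[{"x":0,"y":0,"z":-0.2,"rx":0,"ry":0,"rz":0,"jaw":0.1},{"x":0,"y":0,"z":-0.5,"rx":0,"ry":0,"rz":0,"jaw":0.1},{"x":0,"y":0,"z":-0.68,"rx":0,"ry":0,"rz":0,"jaw":0.1},{"x":0,"y":0,"z":-0.68,"rx":0,"ry":0,"rz":0,"jaw":0.1}]'; python3 to.py 506 374 138 97
```

```text
t: 8.5
eef_pos: [498.9, 13.2, 208.6]
tcp_rot: [3.141, 0.0, 1.76]
ft_force: [-1.7, 0.4, 6.9]
opening: 0.289
t: 9.0
eef_pos: [498.9, 13.2, 311.4]
tcp_rot: [3.138, 0.001, 1.761]
ft_force: [-0.2, 0.4, -3.4]
opening: 0.294
t 9.0 grasp [499.5  13.1 140.4] yaw 100.9 F [-0.2  0.4 -3.4] M [-0.04 -0.05 -0.05] open 0.294 j [-0.11  0.44  1.97 -0.    0.73 -0.3 ]
xyz [2.353 0.5   0.015] rot [0.004 0.001 0.086]
```

```bash
python3 -m pendant '[{"x":0.35,"y":0.08,"z":0,"rx":0,"ry":0,"rz":0,"jaw":0.1},{"x":0.75,"y":0.16,"z":0,"rx":0,"ry":0,"rz":0.08,"jaw":0.1},{"x":1.0,"y":0.22,"z":0,"rx":0,"ry":0,"rz":0.08,"jaw":0.1}]'; python3 -m pendant '[{"x":0.4,"y":0.08,"z":0,"rx":0,"ry":0,"rz":0,"jaw":0.1},{"x":0.8,"y":0.12,"z":0,"rx":0,"ry":0,"rz":0,"jaw":0.1},{"x":1.0,"y":0.15,"z":0,"rx":0,"ry":0,"rz":0,"jaw":0.1},{"x":1.0,"y":0.15,"z":0,"rx":0,"ry":0,"rz":0,"jaw":0.1}]'; python3 to.py 506 374 45 97
```

```text
t: 9.38
eef_pos: [502.5, 168.8, 308.4]
tcp_rot: [-3.14, 0.0, 1.698]
ft_force: [1.6, -0.6, -3.0]
opening: 0.29
t: 9.88
eef_pos: [505.7, 320.1, 307.8]
tcp_rot: [-3.14, 0.001, 1.701]
ft_force: [-0.6, -0.7, -2.2]
opening: 0.291
t 9.88 grasp [505.3 320.  136.8] yaw 97.4 F [-0.6 -0.7 -2.2] M [ 0.02 -0.14  0.08] open 0.291 j [ 0.45  0.56  1.72 -0.    0.85  0.32]
xyz [0.356 0.05  0.612] rot [-0.003  0.001  0.01 ]
```

```bash
python3 -m pendant '[{"x":0.356,"y":0.05,"z":0,"rx":0,"ry":0,"rz":0,"jaw":0.1},{"x":0.356,"y":0.05,"z":0.3,"rx":0,"ry":0,"rz":0,"jaw":0.1},{"x":0.356,"y":0.05,"z":0.6,"rx":0,"ry":0,"rz":0,"jaw":0.1},{"x":0.356,"y":0.05,"z":0.61,"rx":0,"ry":0,"rz":0,"jaw":0.1},{"x":0.356,"y":0.05,"z":0.61,"rx":0,"ry":0,"rz":0,"jaw":0.45},{"x":0.356,"y":0.05,"z":0.61,"rx":0,"ry":0,"rz":0,"jaw":0.47},{"x":0.356,"y":0.05,"z":0.61,"rx":0,"ry":0,"rz":0,"jaw":0.47}]'; python3 -m pendant '[{"x":0,"y":0,"z":-0.3,"rx":0,"ry":0,"rz":0,"jaw":0.47},{"x":0,"y":0,"z":-0.7,"rx":0,"ry":0,"rz":0,"jaw":0.6},{"x":-0.4,"y":0,"z":-0.8,"rx":0,"ry":0,"rz":0,"jaw":0.75},{"x":-0.7,"y":0,"z":-0.8,"rx":0,"ry":0,"rz":0,"jaw":0.75}]'; python3 to.py 534.3 159 100 180
python3 - <<'E'
from h import *
c=cam("side"); crop(c,130,200,310,384,3.2,"s3.png"); c=cam("scene"); crop(c,290,100,390,230,4.5,"sc3.png")
c=cam("wrist"); crop(c,0,0,512,384,1.5,"w3.png")
E
```

```text
t: 10.75
eef_pos: [507.2, 372.2, 219.9]
tcp_rot: [3.139, -0.001, 1.698]
ft_force: [-0.0, -0.9, 1.0]
opening: 0.463
t: 11.25
eef_pos: [520.0, 266.8, 341.0]
tcp_rot: [3.137, -0.001, 1.699]
ft_force: [1.1, -0.6, -0.2]
opening: 0.72
t 11.25 grasp [520.7 267.  170. ] yaw 97.3 F [ 1.1 -0.6 -0.2] M [-0.04 -0.12 -0.02] open 0.72 j [ 0.36  0.5   1.73 -0.    0.9   0.23]
xyz [-0.725  0.001  0.466] rot [ 0.005  0.003 -1.837]
```

View pics/s3.png

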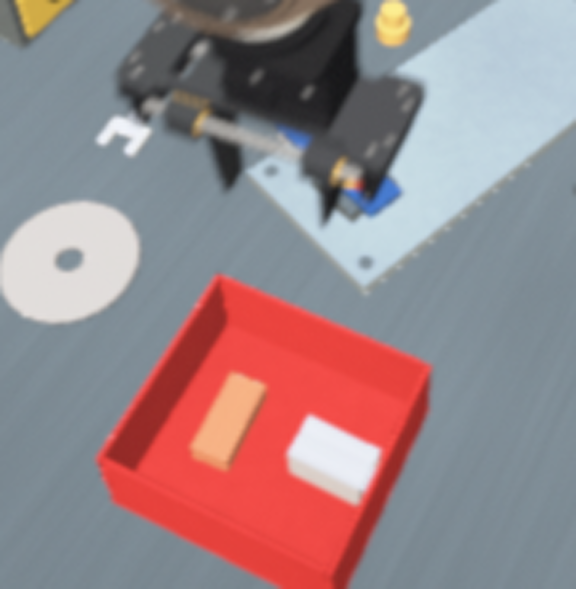

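View pics/sc3.png

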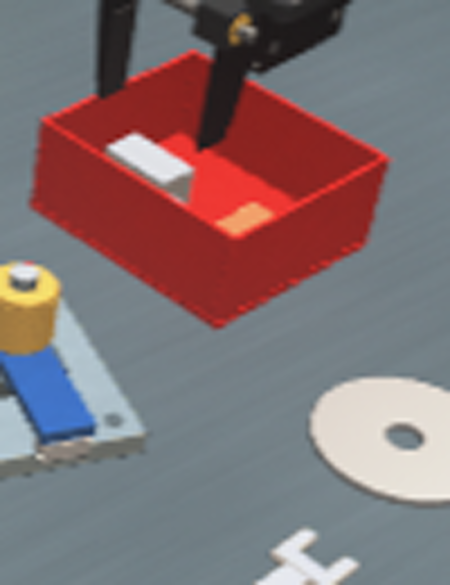

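View pics/w3.png

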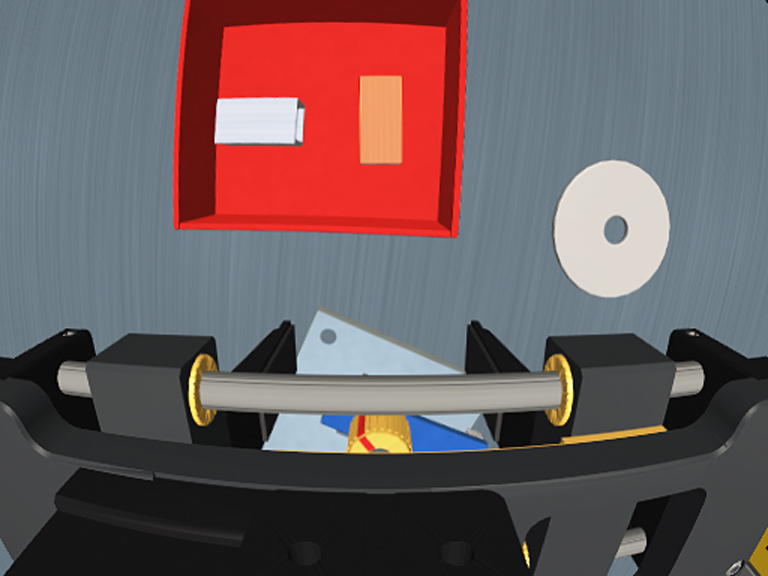

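Both offcuts rest in the bin: bar at (380,120), tube at (258,120) in the wrist view. Next is the angle of the red mark, taken from the earlier picture.

Run:
```python
from h import *
c=cam("side"); w=cam("wrist")
for th in range(80,200,10):
    a=np.radians(th-18); P=[534.3+21*np.cos(a),159+21*np.sin(a)]
    q=proj(c,[*P,80]);r=proj(c,[*P,42]); f=lambda q:((q-[200,185]+.5)*5.5-.5).round(0)
    print(th,round(np.radians(th),2),f(q),f(r),"w3",(proj(w,[*P,80])*1.5).round(0))
```

```text
80 1.4 [180. 343.] [183. 393.] w3 [401. 443.]
90 1.57 [185. 348.] [188. 398.] w3 [396. 441.]
100 1.75 [191. 353.] [193. 402.] w3 [390. 439.]
110 1.92 [197. 356.] [200. 406.] w3 [385. 438.]
120 2.09 [205. 359.] [207. 408.] w3 [379. 438.]
130 2.27 [212. 360.] [215. 410.] w3 [373. 439.]
140 2.44 [220. 361.] [222. 410.] w3 [368. 441.]
150 2.62 [228. 360.] [230. 409.] w3 [363. 443.]
160 2.79 [236. 358.] [238. 407.] w3 [358. 446.]
170 2.97 [243. 355.] [245. 404.] w3 [355. 449.]
180 3.14 [250. 351.] [251. 400.] w3 [352. 453.]
190 3.32 [255. 346.] [256. 396.] w3 [350. 458.]
```

```bash
python3 to.py 569 130 125 140; python3 -m pendant '[{"x":-0.3,"y":0.13,"z":0.1,"rx":0,"ry":0,"rz":-0.2,"jaw":0.75},{"x":-0.6,"y":0.2,"z":0.2,"rx":0,"ry":0,"rz":-0.45,"jaw":0.75},{"x":-0.85,"y":0.2,"z":0.3,"rx":0,"ry":0,"rz":-0.7,"jaw":0.75},{"x":-0.93,"y":0.2,"z":0.3,"rx":0,"ry":0,"rz":-0.95,"jaw":0.75},{"x":-0.93,"y":0.2,"z":0.3,"rx":0,"ry":0,"rz":-0.95,"jaw":0.75}]'; python3 to.py 569 130 125 140
python3 - <<'E'
from h import *
c=cam("wrist"); crop(c,150,130,350,290,4,"w4.png"); print(((proj(c,[534.3,159,88])-[150,130]+.5)*4-.5).round(1),c["rvec"],c["tvec"])
for q in range(0,4): print(np.round((proj(c,[534.3+8*np.cos(q*np.pi/2),159+8*np.sin(q*np.pi/2),88])-[150,130]+.5)*4-.5))
E
```

```text
t 11.5 grasp [520.4 268.4 168. ] yaw 97.3 F [ 0.4  1.2 -0.4] M [-0.03 -0.06  0.01] open 0.752 j [0.36 0.51 1.73 0.   0.9  0.24]
xyz [-0.956  0.206  0.287] rot [ 0.001  0.    -0.95 ]
t: 12.12
eef_pos: [567.9, 133.9, 293.2]
tcp_rot: [-3.141, -0.0, 2.444]
ft_force: [0.0, 0.4, 0.2]
opening: 0.749
t 12.12 grasp [567.9 133.9 122.2] yaw 140.0 F [0.  0.4 0.2] M [ 0.04 -0.14 -0.  ] open 0.749 j [ 0.12  0.57  1.77 -0.    0.8  -0.75]
xyz [-0.022 -0.015 -0.019] rot [-0.    -0.     0.001]
[403.2 128.7] [-2.64408949 -1.23239953 -0.150119  ] [-467.21397625 -338.11597883  197.21192193]
[436. 167.]
[442.  96.]
[370.  90.]
[364. 161.]
```

View pics/w4.png

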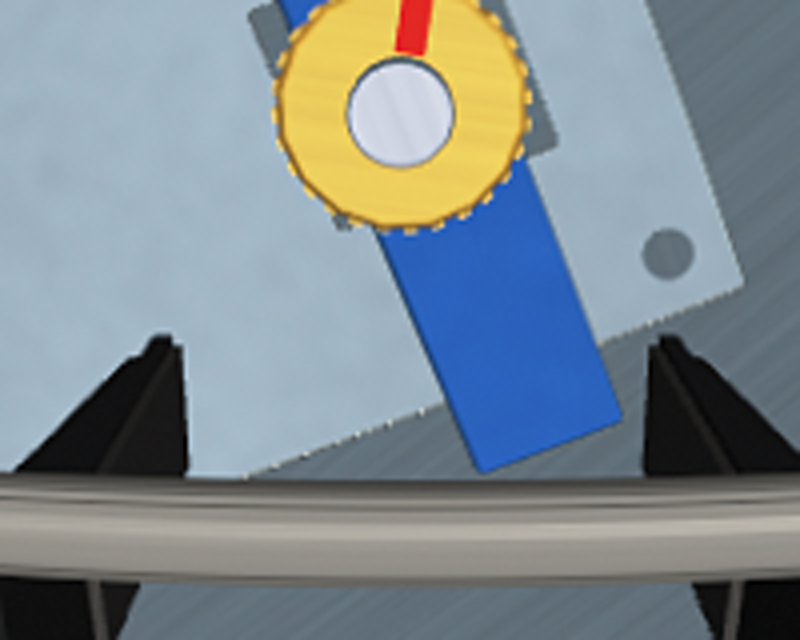

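Stud at (401,112), predicted (403,129), so the nut is about 2.5 mm further forward, near (532.8,160.3). The mark reads about 149° in the jig frame, which is 2.6 rad.

```bash
python3 to.py 532.8 160.3 68.2 140; python3 -m pendant '[{"x":0.2,"y":-0.02,"z":-0.02,"rx":0,"ry":0,"rz":0,"jaw":0.75},{"x":0.295,"y":-0.02,"z":-0.02,"rx":0,"ry":0,"rz":0,"jaw":0.75},{"x":0.295,"y":-0.02,"z":-0.02,"rx":0,"ry":0,"rz":0,"jaw":0.75}]'; python3 to.py 532.8 160.3 68.2 140
```

```text
t 12.18 grasp [567.8 134.4 122.4] yaw 140.0 F [ 0.4 -0.3 -0.1] M [ 0.03 -0.17 -0.03] open 0.752 j [ 0.12  0.57  1.77  0.    0.8  -0.75]
xyz [ 0.29  -0.018  0.361] rot [ 0.  0. -0.]
t: 12.55
eef_pos: [531.5, 161.0, 296.7]
tcp_rot: [3.141, 0.0, 2.445]
ft_force: [0.1, -0.6, -0.0]
opening: 0.751
t 12.55 grasp [531.6 161.  125.7] yaw 140.1 F [ 0.1 -0.6 -0. ] M [ 0.05 -0.19  0.06] open 0.751 j [ 0.18  0.53  1.84 -0.    0.77 -0.7 ]
xyz [-0.01   0.002  0.383] rot [0.001 0.001 0.002]
```

```bash
python3 -m pendant '[{"x":-0.009,"y":0.002,"z":0.2,"rx":0,"ry":0,"rz":0,"jaw":0.75},{"x":-0.009,"y":0.002,"z":0.35,"rx":0,"ry":0,"rz":0,"jaw":0.75},{"x":-0.009,"y":0.002,"z":0.383,"rx":0,"ry":0,"rz":0,"jaw":0.7},{"x":-0.009,"y":0.002,"z":0.383,"rx":0,"ry":0,"rz":0,"jaw":0.55},{"x":-0.009,"y":0.002,"z":0.383,"rx":0,"ry":0,"rz":0,"jaw":0.48},{"x":-0.009,"y":0.002,"z":0.383,"rx":0,"ry":0,"rz":0,"jaw":0.48}]'; python3 to.py 532.8 160.3 68.2 140
python3 - <<'E'
from h import *
for n in ["scene","side"]:
    c=cam(n)
    if n=="scene": crop(c,250,130,350,220,5,"sc5.png")
    else: crop(c,180,200,300,290,5,"si5.png")
c=cam("wrist"); crop(c,0,0,512,384,1.5,"w5.png")
E
```

```text
t: 13.3
eef_pos: [533.2, 159.0, 239.6]
tcp_rot: [3.141, 0.001, 2.444]
ft_force: [0.4, -0.2, 0.3]
opening: 0.487
t 13.3 grasp [533.4 159.1  68.6] yaw 140.0 F [ 0.4 -0.2  0.3] M [ 0.06 -0.16 -0.01] open 0.487 j [ 0.17  0.62  1.88 -0.    0.65 -0.7 ]
xyz [0.007 0.005 0.003] rot [0.001 0.001 0.001]
```

View pics/sc5.png

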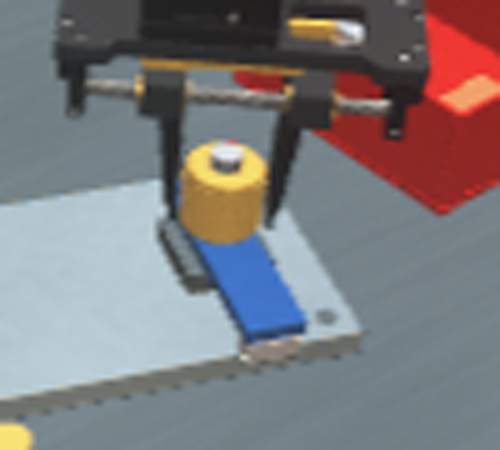

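View pics/w5.png

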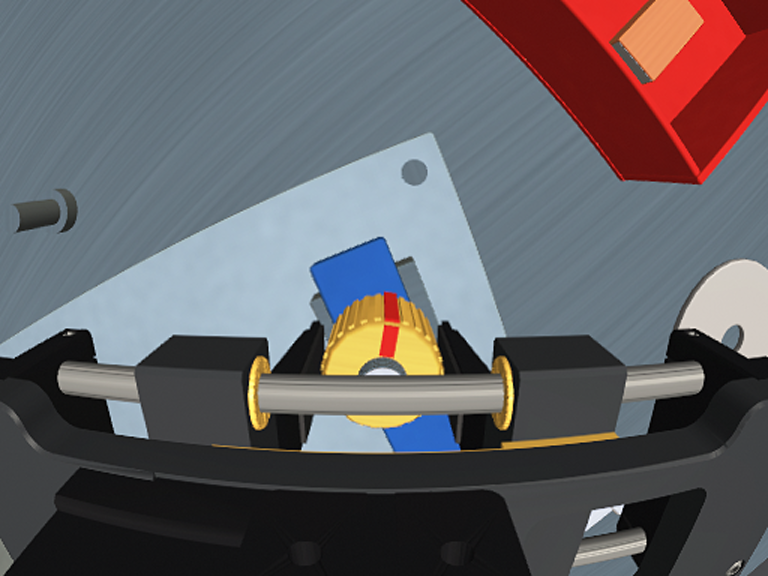

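The nut is centred between the fingers (nut 322 to 442, pads at about 322 and 441), so I'll close.

```bash
python3 -m pendant '[{"x":0.005,"y":0.002,"z":0,"rx":0,"ry":0,"rz":0,"jaw":0.2},{"x":0.005,"y":0.002,"z":0,"rx":0,"ry":0,"rz":0,"jaw":0.2},{"x":0.005,"y":0.002,"z":0,"rx":0,"ry":0,"rz":0,"jaw":0.2}]'; python3 to.py 532.8 160.3 68.2 140
```

```text
t: 13.82
eef_pos: [532.9, 159.8, 239.2]
tcp_rot: [3.141, 0.001, 2.444]
ft_force: [1.8, -0.1, 1.8]
opening: 0.436
t 13.82 grasp [533.1 159.8  68.2] yaw 140.0 F [ 1.8 -0.1  1.8] M [ 0.05 -0.59 -0.02] open 0.436 j [ 0.17  0.62  1.88 -0.    0.64 -0.7 ]
xyz [ 0.003  0.002 -0.   ] rot [0.001 0.001 0.001]
```

```bash
python3 -m pendant '[{"x":0,"y":0,"z":0.001,"rx":0,"ry":0,"rz":0.2,"jaw":0.2},{"x":0,"y":0,"z":0.002,"rx":0,"ry":0,"rz":0.4,"jaw":0.2},{"x":0,"y":0,"z":0.003,"rx":0,"ry":0,"rz":0.6,"jaw":0.2},{"x":0,"y":0,"z":0.003,"rx":0,"ry":0,"rz":0.8,"jaw":0.2},{"x":0,"y":0,"z":0.004,"rx":0,"ry":0,"rz":1.0,"jaw":0.2},{"x":0,"y":0,"z":0.004,"rx":0,"ry":0,"rz":1.0,"jaw":0.2}]'; python3 to.py 532.8 160.3 67 95
```

```text
t: 14.58
eef_pos: [532.9, 159.8, 238.6]
tcp_rot: [3.14, -0.0, 1.659]
ft_force: [4.0, 0.7, 2.4]
opening: 0.439
t 14.57 grasp [533.1 159.8  67.6] yaw 95.1 F [4.  0.7 2.4] M [ 0.06 -0.67 -0.08] open 0.439 j [ 0.17  0.62  1.88 -0.    0.64  0.08]
xyz [ 0.004 -0.001  0.004] rot [ 0.001 -0.     0.002]
```

```bash
python3 -m pendant '[{"x":0,"y":0,"z":0.001,"rx":0,"ry":0,"rz":0.2,"jaw":0.2},{"x":0,"y":0,"z":0.002,"rx":0,"ry":0,"rz":0.4,"jaw":0.2},{"x":0,"y":0,"z":0.003,"rx":0,"ry":0,"rz":0.6,"jaw":0.2},{"x":0,"y":0,"z":0.003,"rx":0,"ry":0,"rz":0.8,"jaw":0.2},{"x":0,"y":0,"z":0.004,"rx":0,"ry":0,"rz":1.0,"jaw":0.2},{"x":0,"y":0,"z":0.004,"rx":0,"ry":0,"rz":1.0,"jaw":0.2}]'; python3 to.py 532.8 160.3 67 50
python3 - <<'E'
from h import *
c=cam("wrist"); crop(c,190,180,320,310,5,"w6.png")
E
```

```text
t: 15.32
eef_pos: [533.0, 159.8, 237.9]
tcp_rot: [3.141, -0.001, 0.877]
ft_force: [4.9, 1.0, 2.9]
opening: 0.436
t 15.32 grasp [533.2 159.8  66.9] yaw 50.3 F [4.9 1.  2.9] M [ 0.14 -0.86 -0.09] open 0.436 j [ 0.17  0.62  1.88 -0.    0.64  0.87]
xyz [ 0.002 -0.003 -0.   ] rot [ 0.001 -0.001  0.006]
```

View pics/w6.png

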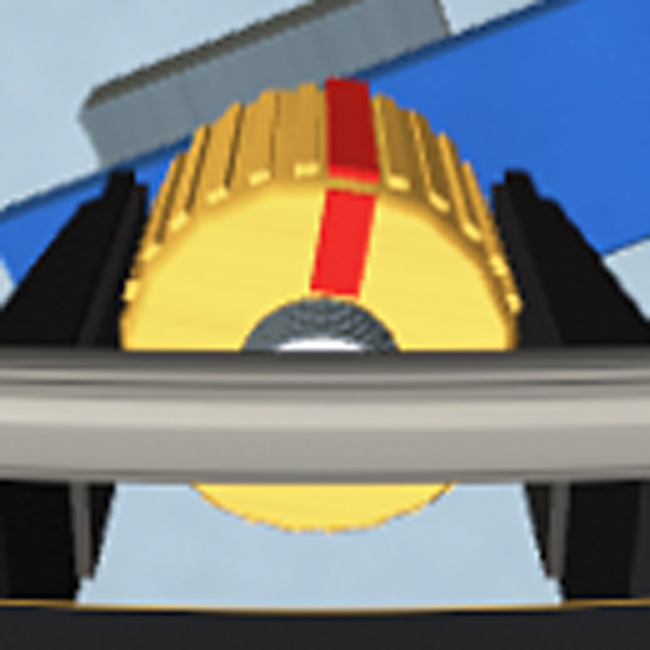

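The nut follows the gripper; the mark stays about 9° clockwise of the tool axis. About 59° remain.

```bash
python3 -m pendant '[{"x":0,"y":0,"z":0.001,"rx":0,"ry":0,"rz":0.2,"jaw":0.2},{"x":0,"y":0,"z":0.002,"rx":0,"ry":0,"rz":0.4,"jaw":0.2},{"x":0,"y":0,"z":0.003,"rx":0,"ry":0,"rz":0.6,"jaw":0.2},{"x":0,"y":0,"z":0.003,"rx":0,"ry":0,"rz":0.8,"jaw":0.2},{"x":0,"y":0,"z":0.004,"rx":0,"ry":0,"rz":1.0,"jaw":0.2},{"x":0,"y":0,"z":0.004,"rx":0,"ry":0,"rz":1.0,"jaw":0.2}]'; python3 to.py 532.8 160.3 66 -9;
python3 -m pendant '[{"x":0,"y":0,"z":0.001,"rx":0,"ry":0,"rz":0.15,"jaw":0.2},{"x":0,"y":0,"z":0.001,"rx":0,"ry":0,"rz":0.2,"jaw":0.2},{"x":0,"y":0,"z":0.001,"rx":0,"ry":0,"rz":0.2,"jaw":0.2}]'; python3 to.py 532.8 160.3 66 -9
```

```text
t: 16.12
eef_pos: [533.0, 159.7, 237.3]
tcp_rot: [-3.142, -0.001, 0.091]
ft_force: [5.2, 0.1, 2.3]
opening: 0.438
t 16.12 grasp [533.2 159.7  66.3] yaw 5.2 F [5.2 0.1 2.3] M [ 0.08 -0.92 -0.05] open 0.438 j [ 0.17  0.62  1.88 -0.    0.64  1.65]
xyz [-0.001 -0.004  0.002] rot [-0.    -0.002  0.316]
t: 16.5
eef_pos: [533.0, 159.7, 237.2]
tcp_rot: [-3.141, -0.001, -0.064]
ft_force: [5.4, 0.1, 1.9]
opening: 0.436
t 16.5 grasp [533.3 159.7  66.2] yaw -3.7 F [5.4 0.1 1.9] M [ 0.08 -0.98 -0.1 ] open 0.436 j [ 0.17  0.62  1.88 -0.    0.64  1.81]
xyz [-0.002 -0.004  0.001] rot [-0.    -0.002  0.118]
```

```bash
python3 -m pendant '[{"x":0,"y":0,"z":0,"rx":0,"ry":0,"rz":0.07,"jaw":0.2},{"x":0,"y":0,"z":0,"rx":0,"ry":0,"rz":0.07,"jaw":0.2}]'; python3 to.py 532.8 160.3 66 -9;python3 -m pendant '[{"x":0,"y":0,"z":0,"rx":0,"ry":0,"rz":0.07,"jaw":0.2},{"x":0,"y":0,"z":0,"rx":0,"ry":0,"rz":0.07,"jaw":0.2}]'; python3 to.py 532.8 160.3 66 -9;python3 -m pendant '[{"x":0,"y":0,"z":0,"rx":0,"ry":0,"rz":0.07,"jaw":0.2},{"x":0,"y":0,"z":0,"rx":0,"ry":0,"rz":0.07,"jaw":0.2}]'; python3 to.py 532.8 160.3 66 -9
```

```text
t: 16.75
eef_pos: [533.0, 159.7, 237.1]
tcp_rot: [-3.141, -0.001, -0.12]
ft_force: [5.1, -0.8, 1.7]
opening: 0.434
t 16.75 grasp [533.3 159.7  66.1] yaw -6.8 F [ 5.1 -0.8  1.7] M [ 0.13 -0.91 -0.06] open 0.434 j [ 0.17  0.62  1.88 -0.    0.64  1.86]
xyz [-0.002 -0.004  0.001] rot [-0.    -0.002  0.048]
t: 17.0
eef_pos: [533.0, 159.7, 237.1]
tcp_rot: [-3.141, -0.001, -0.174]
ft_force: [5.4, 0.6, 1.4]
opening: 0.435
t 17.0 grasp [533.3 159.7  66.1] yaw -10.0 F [5.4 0.6 1.4] M [ 0.13 -0.99  0.21] open 0.435 j [ 0.17  0.62  1.88 -0.    0.64  1.92]
xyz [-0.002 -0.003  0.001] rot [-0.    -0.002 -0.022]
t: 17.25
eef_pos: [532.5, 159.9, 237.1]
tcp_rot: [3.141, 0.0, -0.229]
ft_force: [0.9, 2.0, 4.8]
opening: 0.436
t 17.25 grasp [532.4 159.9  66.1] yaw -13.1 F [0.9 2.  4.8] M [ 0.35 -0.21  0.36] open 0.436 j [ 0.17  0.62  1.88 -0.    0.64  1.97]
xyz [ 0.001 -0.003  0.001] rot [ 0.     0.    -0.092]
```

The moment about z is now rising (-0.1 → +0.36), so the stop has been reached at about yaw -9°. I'll press a little more, hold, and check.

```bash
python3 -m pendant '[{"x":0,"y":0,"z":0,"rx":0,"ry":0,"rz":0.08,"jaw":0.2},{"x":0,"y":0,"z":0,"rx":0,"ry":0,"rz":0.08,"jaw":0.2},{"x":0,"y":0,"z":0,"rx":0,"ry":0,"rz":0.08,"jaw":0.2}]'; python3 to.py 532.8 160.3 66 -9
python3 - <<'E'
from h import *
c=cam("wrist"); crop(c,190,180,320,310,5,"w7.png")
E
```

```text
t: 17.62
eef_pos: [532.0, 160.1, 237.1]
tcp_rot: [3.141, 0.002, -0.292]
ft_force: [-2.0, 4.5, 6.1]
opening: 0.436
t 17.62 grasp [531.7 160.1  66.1] yaw -16.7 F [-2.   4.5  6.1] M [0.9  0.41 0.41] open 0.436 j [0.17 0.62 1.88 0.   0.64 2.04]
xyz [ 0.004 -0.003  0.001] rot [ 0.001  0.002 -0.171]
```

View pics/w7.png

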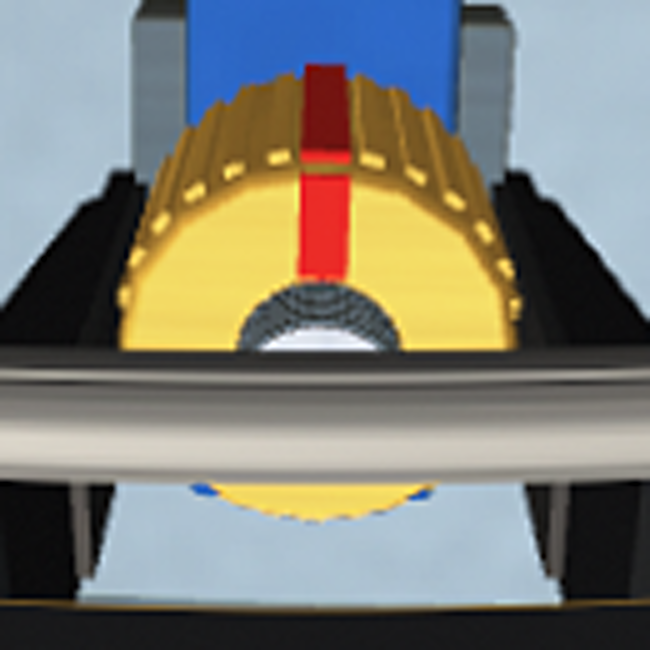

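The mark now lies along the blue arm's axis and has slipped to about 0° relative to the tool: the nut is bottomed. Next I'll back off 90°.

```bash
python3 -m pendant '[{"x":0,"y":0,"z":-0.001,"rx":0,"ry":0,"rz":-0.2,"jaw":0.2},{"x":0,"y":0,"z":-0.002,"rx":0,"ry":0,"rz":-0.4,"jaw":0.2},{"x":0,"y":0,"z":-0.003,"rx":0,"ry":0,"rz":-0.6,"jaw":0.2},{"x":0,"y":0,"z":-0.003,"rx":0,"ry":0,"rz":-0.8,"jaw":0.2},{"x":0,"y":0,"z":-0.004,"rx":0,"ry":0,"rz":-1.0,"jaw":0.2},{"x":0,"y":0,"z":-0.004,"rx":0,"ry":0,"rz":-1.0,"jaw":0.2}]'; python3 -m pendant '[{"x":0,"y":0,"z":-0.001,"rx":0,"ry":0,"rz":-0.2,"jaw":0.2},{"x":0,"y":0,"z":-0.002,"rx":0,"ry":0,"rz":-0.4,"jaw":0.2},{"x":0,"y":0,"z":-0.003,"rx":0,"ry":0,"rz":-0.6,"jaw":0.2},{"x":0,"y":0,"z":-0.003,"rx":0,"ry":0,"rz":-0.8,"jaw":0.2},{"x":0,"y":0,"z":-0.004,"rx":0,"ry":0,"rz":-1.0,"jaw":0.2},{"x":0,"y":0,"z":-0.004,"rx":0,"ry":0,"rz":-1.0,"jaw":0.2},{"x":0,"y":0,"z":-0.004,"rx":0,"ry":0,"rz":-1.0,"jaw":0.2}]'; python3 to.py 532.8 160.3 67 73
python3 - <<'E'
from h import *
c=cam("wrist"); crop(c,0,0,512,384,1.5,"w8.png");crop(c,190,180,320,310,5,"w8b.png")
c=cam("side"); crop(c,150,200,310,384,3.2,"s8.png")
E
```

```text
t: 18.42
eef_pos: [532.2, 159.2, 237.7]
tcp_rot: [3.142, 0.002, 0.495]
ft_force: [-1.4, -5.3, 7.7]
opening: 0.437
t: 19.3
eef_pos: [532.8, 158.7, 238.4]
tcp_rot: [3.141, 0.002, 1.279]
ft_force: [3.6, -11.4, 5.0]
opening: 0.437
t 19.3 grasp [532.8 158.4  67.4] yaw 73.3 F [  3.6 -11.4   5. ] M [-2.13 -0.64  0.05] open 0.437 j [ 0.17  0.62  1.88 -0.    0.64  0.47]
xyz [ 0.01  -0.003  0.002] rot [0.    0.002 0.006]
```

View pics/w8b.png

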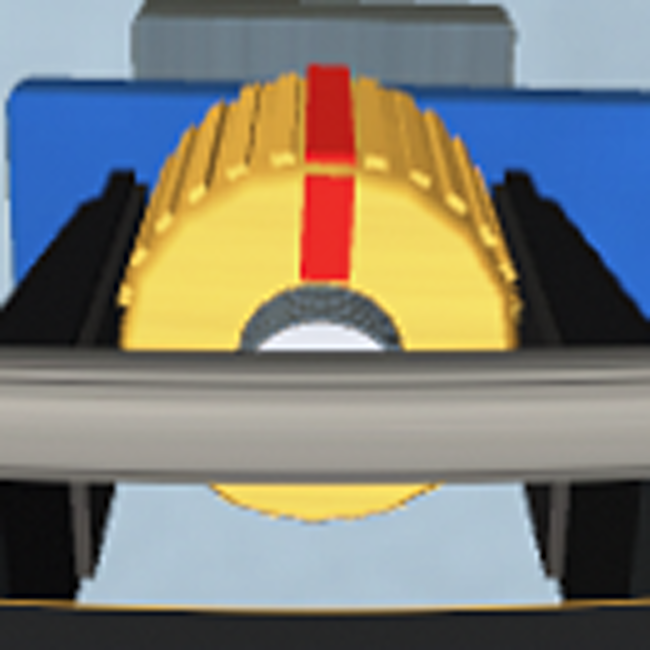

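View pics/s8.png

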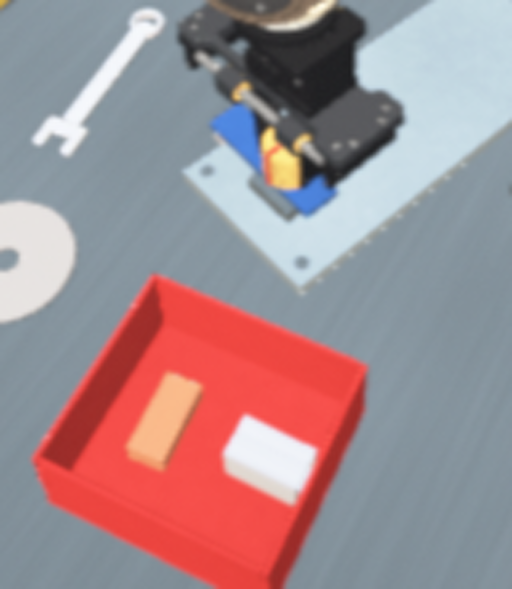

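The mark stands square to the blue arm (about 89°), the grip is held and both offcuts lie in the bin. I'm handing in.

```bash
python3 to.py 532.8 160.3 67 73
python3 - <<'E'
from cell import env
print(env.job_done())
s=env.state();print(s["t"],s["opening"],s["tcp_rot"])
E
```

```text
t 19.4 grasp [532.8 158.4  67.4] yaw 73.3 F [  3.5 -11.6   5.2] M [-2.1  -0.7   0.05] open 0.44 j [ 0.17  0.62  1.88 -0.    0.64  0.47]
xyz [ 0.01  -0.003  0.002] rot [0.    0.002 0.006]
the job is handed in; nothing more can be done
None
the job is handed in; nothing more can be done
```

I finished the job and handed it in at about 19.4 s. No verdict was reported, so the results below rest on my own last checks.

- **Offcuts:** I put the tube and the copper bar in the red scrap bin. The last side picture shows both lying flat inside it.
- **Nut down:** I screwed the nut clockwise about 150° until the torque rose and the grip slipped. The red mark then lined up with the blue arm, so the nut had bottomed out.
- **Quarter turn back:** I backed it off 90°. The last wrist picture shows the mark square to the arm, at about 89°.
- **Grip:** The nut is still gripped, with the jaws stopped at about 42 mm, the nut's diameter.

Two readings disagreed or were not zero:
- **Nut position:** The scene and wrist cameras differed by about 2.5 mm on where the nut is. I aimed close to the wrist camera's position.
- **Side force:** A steady side force of about 12 N stayed on the tool at the end, well below the 120 N wrist limit.

I saw no contact with the bystanders, but I did not measure their positions again at the end.

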